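# Open the swing-bolt strap clamp

## Task

Open the strap clamp so that the steel plate under it can be lifted out: unscrew the wing nut (anticlockwise from above) about half a turn or more, so that its washer clears the raised lips of the slotted lug, swing the hinged eyebolt down and out of the slot as far as it goes, then swing the strap round its post, away from the robot, right up to the stop pin. Leave the plate lying where it is.

Things in the scene. Friction and masses are not known exactly. Their poses are not given: they have to be found in the camera images.
- clamp: grey clamp base, fixed to the table, 80 mm wide (x), 228 mm long (y), 12 mm thick, with a tab on the +x side near the post. Origin mid-underside. The shut strap lies along y: post at y = +75 mm, eyebolt at y = -75 mm; +x is the side away from the robot. A steel stop pin (diameter 12 mm, top 58 mm above the table) stands at x = 58, y = 99 mm.
- post_axis (a point): point on the upright post about which the strap turns, 52 mm above the table (mid-thickness of the strap). The hex nut on the post ends 70 mm above the table.
- strap_end (a point): point of the strap's centre line at its slotted end, mid-thickness, 150 mm from post_axis; on the bolt's axis when shut. The strap is a steel bar 36 mm wide, 12 mm thick, underside 46 mm, top 58 mm above the table. The 15 mm slot is open at the far end; at its mouth each prong has an upright lip, 6 mm high, 13 to 16 mm outward from the bolt's axis.
- strap (a joint): swing of the strap about the post in rad: 0 shut, 1.57 open against the stop pin (then it points along the clamp's +x). Its end moves first to the clamp's +x. It stays where it is left; about 1 N at the end moves it. The upright bolt in the slot blocks it.
- bolt_pivot (a point): the eyebolt's hinge pin, 26 mm above the table; the pin lies along the clamp's x axis.
- bolt_tip (a point): top end of the eyebolt's shank (diameter 12 mm), 96 mm from bolt_pivot; upright it is 122 mm above the table.
- eyebolt (a joint): swing of the eyebolt in rad: 0 upright in the slot, 1.2 fully out on its stop; it swings outward, away from the post (its tip to the clamp's -y) and down. Light: about 1 N at the tip moves it; leaned past about 0.6 it drops by itself. It cannot leave the slot before the wing nut is loose.
- nut_center (a point): point on the bolt's axis inside the wing nut at the middle of the wings' height, 81.5 mm above the table when the nut is tight. The boss is a cone, 24 mm across at the foot, its top 5 mm below this point; the washer below it is 28 mm across.
- wing_tip (a point): centre of the outer part of one of the two wings, 26 mm from the bolt's axis; the other wing is opposite. Each wing is an upright flat plate 7.5 mm thick, its outer part 19 to 33 mm from the axis and 11 mm below to 11 mm above this point; between the wings only the 12 mm shank stands.
- wing_nut (a joint): turn of the wing nut in rad, growing as it is unscrewed (anticlockwise from above): 0 tight (it starts between 0 and 0.3), at most 3.2. It rises with its washer on a steep thread, 4.8 mm per rad; from about 1.7 the washer passes freely over the lips. Turning takes about 0.05 N m: push one wing round with a fingertip, or pinch the wings and turn.
- plate_center (a point): centre of the loose steel plate, 60 x 90 x 12 mm, lying on the base (12 mm up) under the middle of the strap.
- strap_foot (a point): point on the strap's centre line, mid-thickness, half-way between post and slot. Here a rubber foot (diameter 26 mm) reaches down to 1.5 mm above the plate, and an adjusting screw reaches up to 69 mm above the table.

How it is judged (in metres and radians):
On the way, in this order (a step that is already met when the one before it is completed fails the run):
1. the wing nut is unscrewed (beyond 1.2 rad) while the bolt still stands in the slot (value of joint wing_nut above 1.2 rad and value of joint eyebolt below 0.8 rad), for 0.1 s.
2. the eyebolt is swung out of the slot (beyond 1.0 rad) with the strap still shut (value of joint eyebolt above 1 rad and value of joint strap below 0.4 rad), for 0.1 s.
At the end, for the whole second after the job is handed in: The strap is open against its stop pin (beyond 1.45 of 1.57 rad), the eyebolt is swung out (beyond 1.0 of 1.2 rad), the wing nut is still unscrewed on it (beyond 1.0 rad), and the plate lies within 12 mm of where it was (value of joint strap above 1.45 rad and value of joint each of eyebolt, wing_nut above 1 rad and distance of plate_center from where it was at the start of the episode below 0.012 m); the robot touches nothing.
It fails at once if the plate is shifted by more than 20 mm (distance of plate_center from where it was at the start of the episode above 0.02 m).
It also fails if it takes over 64 s, if anything falls off the work surface, if the arm or the gripper's body presses on something with over 40 N, if the wrist force passes 120 N, or if a joint passes its speed limit or range.

## Robot

A 6-joint arm with a two-finger parallel gripper is mounted at the origin on the work surface; the furniture and walls round the work are solid. World frame = base frame: x ahead of the robot, y to its left, z up, the work surface at z = 0. Lengths are in mm, angles in rad, forces in N, time in s.
With the tool pointing down it reaches from about 275 to 1000 mm from the base axis. Payload 8.4 kg.
Tool frame: the origin (TCP) lies midway between the tips of the shut fingers; the grasp point (between the pads) lies 19 mm behind it; z points along the fingers, y is the direction in which the jaws open and shut (so a half turn about z gives the same grasp; the last joint's range is limited). The gripper opens to 85 mm and grips with 20 to 120 N. Pads are 22 mm wide; open, the fingers measure 114 mm over their backs; the gripper's body (76 mm by 85 mm) begins 54 mm behind the grasp point. The pads swing forward as they close: fully open they stand 13 mm farther back than shut.
Start: joints at [-1.144, 0.353, 1.633, -0, 1.155, -0.002], TCP at [259.861, -568.419, 231.281] pointing down, gripper open.
Joint ranges: [-2.63, 2.63], [-0.92, 2.1], [0.06, 2.66], [-1.3, 4.44], [0, 2.69], [-3.02, 3.02]. Speed limits (rad/s): [2.22, 2.22, 2.79, 3.14, 3.14, 3.14].

## Interface

Orientations are given as [roll, pitch, yaw] about the fixed x, y, z axes, in that order (R = Rz(yaw) Ry(pitch) Rx(roll)).
In Python, from rig import r gives the robot as it stands. The module is installed in compiled form; this text tells all that it offers.
- The arm moves only by the tool drive_tool, never from a script. Its argument "moves" is a list of rows, each a list of 3 entries, a list of its own where there are three numbers: the closure, from 0 (fully open) to 1 (shut), then the shift along the tool's x, y, z in cm, then the turn about the tool's z in degrees. In form: [[claw, [dx, dy, dz], roll], ...]. A call has 1 to 12 rows; each row is the pose to reach, as a shift and turn from the pose measured when the call began, along the tool's axes at that moment; what a row does not reach only later rows make up. A row lasts 1/8 s, in which the tool goes at most 62.5 mm and 10.7 degrees, less where a joint would pass 70% of its speed; a pose out of reach is approached as far as the arm can. A call with a gripper value outside its range is refused whole. The fingers move at their own pace and stop on an object; "grip_force" is the grip in N (left out, the last holds). Time passes only in rows, so rows that repeat a pose let the fingers close. It gives the time, the measured TCP pose, the force and the opening at its end, in the units of the state.
- r.sense(): the state, without advancing time (a new reading comes with each control period).
- r.grab_frame(name): name is "scene" or "top" or "wrist"; returns a dict with "color" (400x640x3 uint8, red, green, blue), "fx", "fy", "cx", "cy" (pixels), "pose" (4x4, takes a point from camera to world coordinates); the wrist camera has in their place "hand_eye" (4x4, takes a point from camera to tool coordinates, whose origin is the TCP and whose axes are the flange's). Camera axes: x right, y up, looking along -z (the intrinsics and any distortion apply to the point x, -y, -z); pixel columns grow to the right and rows downward; lengths in mm; the calibration is good to about 2 mm. A picture is of the moment at which its call begins: read the wrist's pose just before it. There is no depth.
- r.sign_off(): hands the job in, once; it reports no verdict.
Trained networks look in the newest picture that a camera, given by its name, has taken for a name from the list of things; names that differ only in an ending like _2 or _b are one class to them, and where a whole thing is asked for, a point or a joint stands for the part that bears it (a point fixed in the world has none). Each returns a list of dicts, best first, with "score" (0 to 1); they miss things now and then, are a little off and sometimes report something else, mostly with a low value. They report only what shows in the picture. A call takes as long as a camera call.
- r.outline_of(thing, camera): "mask" (400x640 bool, what is visible of it) and "at" ([column, row] in pixels, amid what is visible of it).
- r.spot_point(thing, camera): "at" ([column, row] in pixels: a listed point, or the origin of a listed thing).
The state is a dict: "clock": time; "qpos": joint angles; "qvel": joint speeds; "joint_efforts": joint torques, N m; "eef_pos": TCP position; "tcp_rot": TCP orientation; "contact_force": force on the tool from outside, world axes, zero at the start; "wrist_torque": the same for the moment, N m; "opening": opening from 0.0 (shut) to 1.0 (fully open).
Only numpy, scipy, OpenCV 4.12 (cv2) and the standard library are available. Lean on these libraries where they do the work, as an engineer would, in place of code of your own. Each camera call takes 0.05 s, during which the arm holds its last target.

## Working session

There is one attempt and no reset: what is moved stays moved. The work goes in short steps, Python scripts to look and compute and a tool call to move; the robot and the scene stay as the last step left them, time stands still between calls to the robot, and variables do not carry over. Pictures are saved under pics/ and viewed, and the job is handed in when it is done.

Besides the shell and the picture viewer there is one more tool, called after "Emit:" as name(argument=value, ...), one argument or row to a line, values as JSON. drive_tool: Moves the arm, as the interface text tells. Its arguments: {"type":"object","properties":{"moves":{"type":"array"},"grip_force":{"type":"number"}},"required":["moves"]}

```bash
mkdir -p pics; cat > h.py <<'E'
import numpy as np, cv2
from rig import r
def cam(f):
    return f
def ray(f,px):
    P=np.array(f["pose"]) if "pose" in f else None
    d=np.array([(px[0]-f["cx"])/f["fx"],-(px[1]-f["cy"])/f["fy"],-1.0])
    return P[:3,3],P[:3,:3]@d
def atz(f,px,z):
    o,d=ray(f,px); t=(z-o[2])/d[2]; return o+t*d
def proj(f,X):
    P=np.array(f["pose"]); c=P[:3,:3].T@(np.array(X)-P[:3,3])
    return [f["cx"]+f["fx"]*c[0]/-c[2], f["cy"]-f["fy"]*c[1]/-c[2]]
def save(f,n):
    cv2.imwrite("pics/"+n+".png",np.array(f["color"])[:,:,::-1])
E
python3 - <<'E'
from h import *
print(r.sense())
Z={"post_axis":52,"strap_end":52,"bolt_pivot":26,"bolt_tip":122,"nut_center":82,"wing_tip":82,"plate_center":18,"strap_foot":52,"clamp":0}
for c in ["top","scene"]:
    f=r.grab_frame(c); save(f,c+"0"); print(c,{k:(v if k!="color" else 0) for k,v in f.items()})
    for k,z in Z.items():
        for q in r.spot_point(k,c)[:3]:
            print(k,np.round(q["at"],1),round(q["score"],2),np.round(atz(f,q["at"],z),1))
E
```

```text
{'clock': 0.0, 'qpos': array([-1.14438888e+00,  3.53631637e-01,  1.63414405e+00,  6.40011988e-06,
        1.15516653e+00, -2.38988269e-03]), 'qvel': array([ 0.00117119, -0.00092338,  0.00159347,  0.00077633, -0.0020298 ,
        0.00039218]), 'joint_efforts': array([-4.02767517e-03, -6.05258131e+01, -3.42063332e+01, -3.42245412e-04,
        9.47844033e-03,  1.90017209e-05]), 'eef_pos': array([ 259.67417647, -567.98553494,  230.56773647]), 'tcp_rot': array([-3.14024311e+00, -9.07701318e-06,  4.28794731e-01]), 'contact_force': array([-0.23710698, -0.31391177, -0.30368789]), 'wrist_torque': array([-0.00722468, -0.02375648,  0.03678777]), 'opening': 1.0009833205586458}
top {'color': 0, 'fx': 361.65340186294486, 'fy': 361.65340186294486, 'cx': 315.72047043167254, 'cy': 200.29089114583252, 'pose': array([[ 2.10531595e-02,  9.93626030e-01, -1.10743291e-01,
         3.79385305e+02],
       [-9.99733243e-01,  2.19749369e-02,  7.10946731e-03,
        -7.90833170e+01],
       [ 9.49772861e-03,  1.10564073e-01,  9.93823616e-01,
         9.60812542e+02],
       [ 0.00000000e+00,  0.00000000e+00, 
[... 888 characters left out ...]
2e-01,  2.68283591e-01, -5.71231030e-01,
        -5.55052932e+02],
       [ 1.91869354e-02,  9.14749717e-01,  4.03565134e-01,
         4.50613417e+02],
       [ 0.00000000e+00,  0.00000000e+00,  0.00000000e+00,
         1.00000000e+00]])}
post_axis [276.5 218.4] 0.73 [446.4   8.5  52. ]
strap_end [343.1 244.9] 0.56 [ 446.2 -139.2   52. ]
bolt_pivot [345.3 257.1] 0.65 [ 453.8 -139.4   26. ]
bolt_tip [348.  203.5] 0.56 [ 455.8 -138.2  122. ]
nut_center [345. 228.] 0.69 [ 448.5 -139.8   82. ]
wing_tip [355.6 234.2] 0.68 [ 442.3 -164.8   82. ]
plate_center [311.9 250.1] 0.62 [446.5 -74.1  18. ]
strap_foot [308.9 229. ] 0.75 [452.8 -61.5  52. ]
strap_foot [349.2 227.9] 0.45 [ 502.  -111.2   52. ]
```

```bash
python3 - <<'E'
import cv2
a=cv2.imread("pics/top0.png")[150:270,230:400];cv2.imwrite("pics/topc.png",cv2.resize(a,None,fx=4,fy=4,interpolation=2))
a=cv2.imread("pics/scene0.png")[160:300,230:400];cv2.imwrite("pics/scenec.png",cv2.resize(a,None,fx=4,fy=4,interpolation=2))
E
```

```text
(no output)
```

View pics/topc.png

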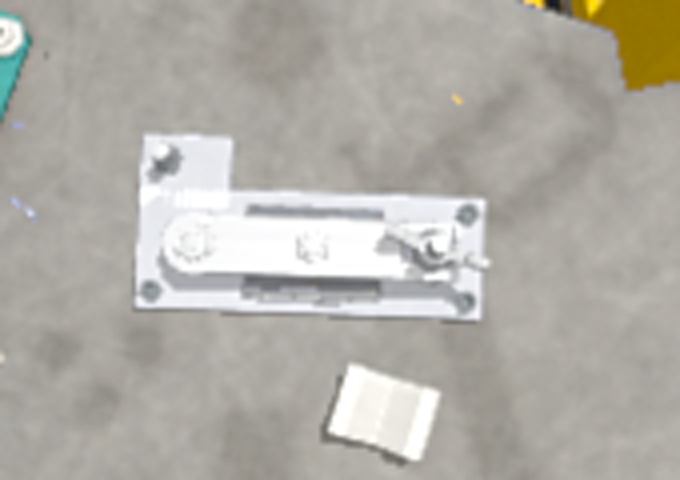

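View pics/scenec.png

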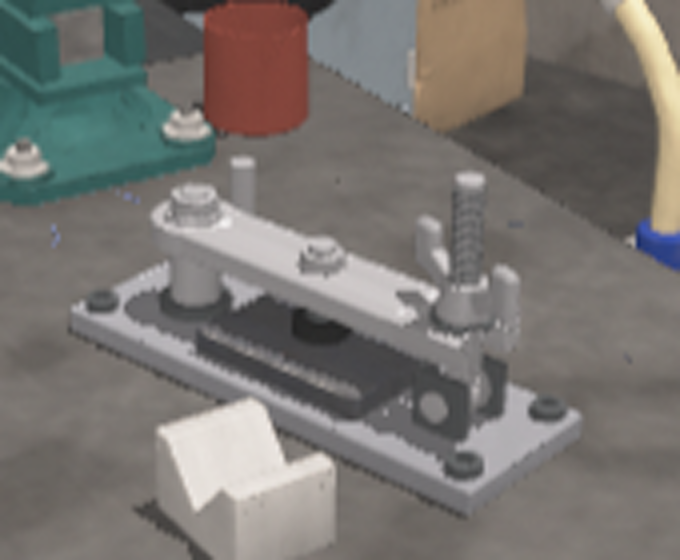

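View pics/top0.png

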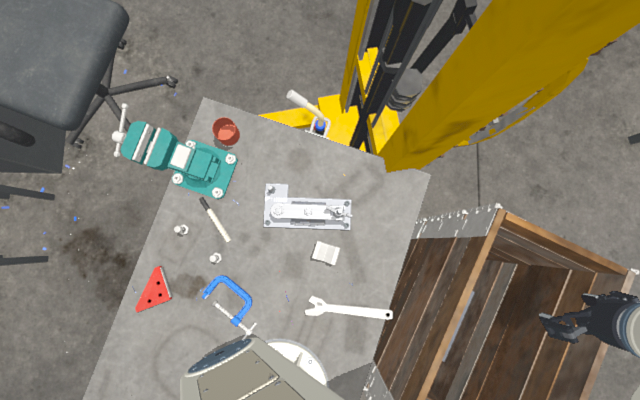

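View pics/scene0.png

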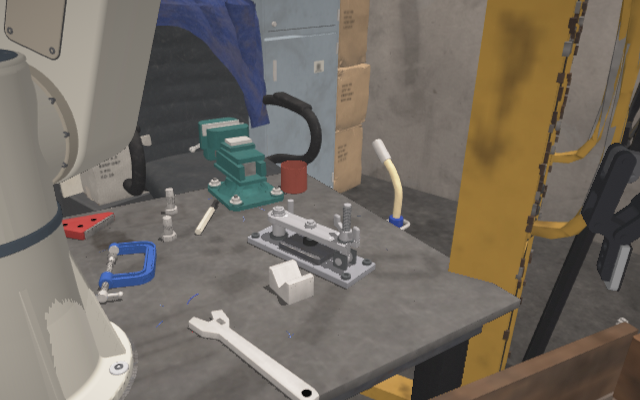

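The top and scene views agree: bolt near (451,-139), post near (455,9). The wings lie near azimuth 72°, and the clamp is roughly aligned with the world axes. Next I'll move above the nut and refine with the wrist camera.

Emit:
drive_tool(
  moves=[
    [0, [3.5, -3.1, 0], 4],
    [0, [8, -7, 0], 8],
    [0, [12.5, -11, 0], 14],
    [0, [17, -15, 0], 20],
    [0, [21.5, -19, 0], 26],
    [0, [26, -23, 0], 32],
    [0, [30.5, -27, 0], 38],
    [0, [35, -31, 0], 43],
    [0, [35, -31, 0], 43],
    [0, [35, -31, 0], 43],
  ],
)

```text
clock: 2.25
eef_pos: [449.2, -141.0, 231.3]
tcp_rot: [3.141, 0.0, -0.32]
contact_force: [1.0, -0.1, -0.2]
opening: 1.002
```

```bash
cat >> h.py <<'E'
from scipy.spatial.transform import Rotation as Ro
def wgrab():
    s=r.sense(); f=r.grab_frame("wrist"); T=np.eye(4)
    T[:3,:3]=Ro.from_euler("xyz",s["tcp_rot"]).as_matrix(); T[:3,3]=s["eef_pos"]
    f=dict(f); f["pose"]=T@np.array(f["hand_eye"]); return s,f
Z={"post_axis":52,"strap_end":52,"bolt_pivot":26,"bolt_tip":122,"nut_center":82,"wing_tip":82,"plate_center":18,"strap_foot":52,"clamp":0}
def look(c,names=Z,zs=Z):
    f=r.grab_frame(c) if c!="wrist" else wgrab()[1]
    for k in names:
        for q in r.spot_point(k,c)[:3]:
            if q["score"]>.3: print(c,k,np.round(q["at"],1),round(q["score"],2),np.round(atz(f,q["at"],zs[k]),1))
    return f
E
python3 - <<'E'
from h import *
s=r.sense();print(s["clock"],s["eef_pos"],np.degrees(s["tcp_rot"]),s["qpos"],s["contact_force"])
f=look("wrist");save(f,"w1");print(np.round(f["hand_eye"],3),f["fx"],f["cx"],f["cy"],f.keys())
E
```

```text
2.25 [ 449.23125079 -140.98156376  231.30497692] [ 1.79975811e+02  9.99184804e-04 -1.83111003e+01] [-3.06973442e-01  1.10259637e-01  1.95151217e+00 -4.78439682e-04
  1.07984365e+00  1.58363744e+00] [ 0.95330849 -0.13290825 -0.20248232]
wrist post_axis [183.8 215.5] 0.92 [453.3   8.9  52. ]
wrist post_axis [318.5 166.1] 0.39 [ 458.9 -143.2   52. ]
wrist strap_end [317.3 170.5] 0.63 [ 455.  -140.6   52. ]
wrist bolt_pivot [319.7 169. ] 0.78 [ 450.5 -141.7   26. ]
wrist bolt_tip [317.5 190. ] 0.92 [ 453.8 -140.8  122. ]
wrist nut_center [317.7 180. ] 0.93 [ 452.4 -140.3   82. ]
wrist nut_center [259.9 182. ] 0.6 [467.4 -88.6  82. ]
wrist wing_tip [346.8 176.4] 0.95 [ 447.1 -167.    82. ]
wrist plate_center [258.1 189.3] 0.8 [448.6 -67.   18. ]
wrist strap_foot [248.7 196.2] 0.77 [451.5 -64.3  52. ]
wrist clamp [258.8 182.6] 0.8 [452.5 -65.9   0. ]
[[   0.       0.958    0.288   74.397]
 [   1.      -0.       0.       0.17 ]
 [   0.       0.288   -0.958 -142.872]
 [   0.       0.       0.       1.   ]] 323.3966469177706 319.65712073588185 196.77182955245277 dict_keys(['color', 'fx', 'fy', 'cx', 'cy', 'hand_eye', 'pose'])
```

View pics/w1.png

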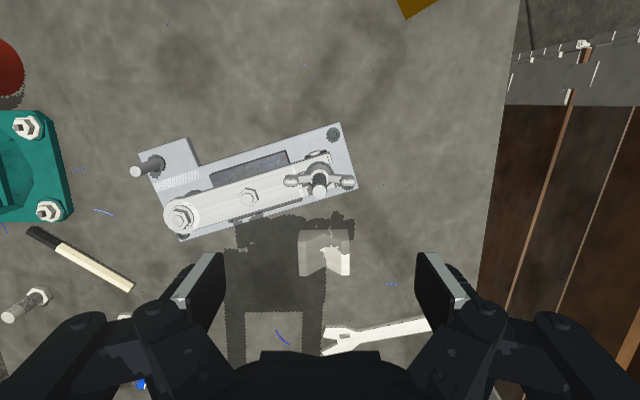

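```bash
python3 - <<'E'
import cv2
a=cv2.imread("pics/w1.png")[140:220,260:370];cv2.imwrite("pics/w1c.png",cv2.resize(a,None,fx=7,fy=7,interpolation=2))
from h import *
f=wgrab()[1]
for q in r.spot_point("wing_tip","wrist"): print(q)
for q in r.outline_of("wing_nut","wrist"): print(q["score"],q["at"])
E
```

```text
{'at': [347.9, 176.8], 'score': 0.95}
0.83 [317.1, 173.0]
```

View pics/w1c.png

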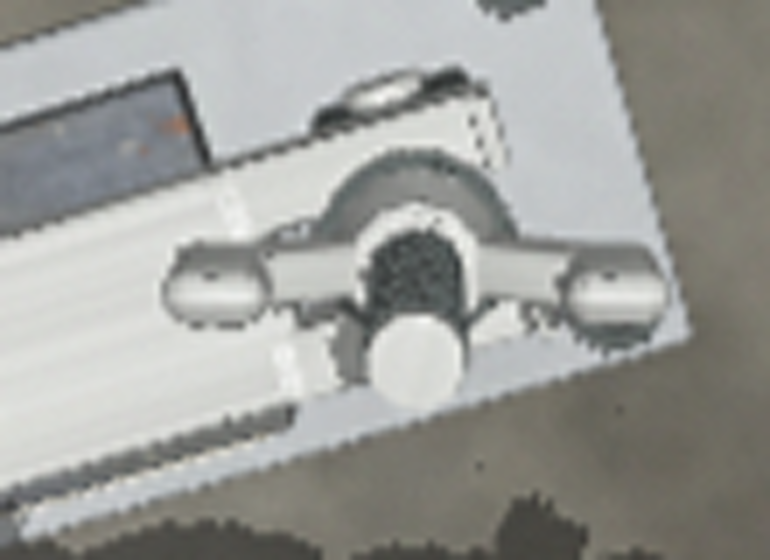

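Wing ends show at px (291,182) and (348,182.5), so they line up with the jaw axis, and the bolt tip is at (319.6,191). I'll go straight down with a 3 mm correction.

Emit:
drive_tool(
  moves=[
    [0, [0.2, 0, 2], 0],
    [0, [0.3, 0, 5], 0],
    [0, [0.3, 0, 8], 0],
    [0, [0.3, 0, 10], 0],
    [0, [0.3, 0, 10], 0],
  ],
)

```text
clock: 3.52
eef_pos: [451.1, -141.6, 130.1]
tcp_rot: [3.142, 0.003, -0.322]
contact_force: [0.4, -0.1, -0.2]
opening: 1.003
```

```bash
python3 - <<'E'
from h import *
s,f=wgrab();save(f,"w2");print(s["eef_pos"],s["contact_force"])
E
```

```text
[ 451.09424875 -141.62858524  130.1284891 ] [ 0.36142345 -0.12671754 -0.16204371]
```

View pics/w2.png

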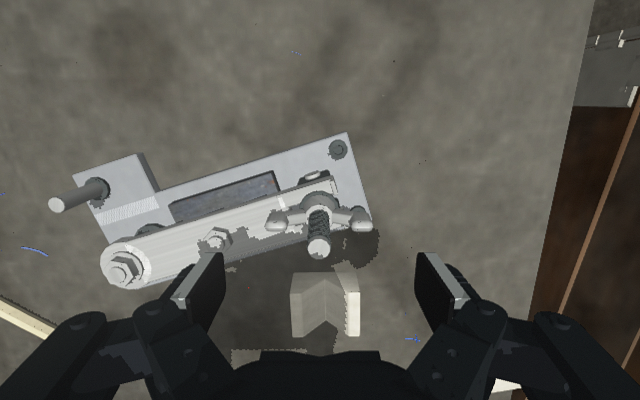

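```bash
python3 - <<'E'
from h import *
f=look("wrist",["bolt_tip","nut_center","wing_tip"])
print(atz(f,(318.5,248),122),atz(f,(319,222),92.5))
E
```

```text
wrist bolt_tip [316.2 249.6] 0.67 [ 452.5 -140.4  122. ]
wrist nut_center [318.2 255.1] 0.68 [ 429.9 -133.8   82. ]
wrist nut_center [319.  220.2] 0.64 [ 452.9 -142.    82. ]
wrist wing_tip [359.9 219.9] 0.81 [ 445.  -166.6   82. ]
wrist wing_tip [233.8 222.4] 0.42 [468.6 -90.2  82. ]
[ 453.02342338 -141.82569611  122.        ] [ 455.66222589 -142.91460369   92.5       ]
```

Emit:
drive_tool(
  moves=[
    [0, [0.2, 0, 2], 0],
    [0, [0.2, 0, 4], 0],
    [0, [0.2, 0, 6.4], 0],
    [0, [0.2, 0, 6.4], 0],
    [0.15, [0.2, 0, 6.4], 0],
    [0.3, [0.2, 0, 6.4], 0],
    [0.4, [0.2, 0, 6.4], 0],
    [0.4, [0.2, 0, 6.4], 0],
    [0.4, [0.2, 0, 6.4], 0],
  ],
  grip_force=25,
)

```text
clock: 4.9
eef_pos: [455.7, -143.1, 69.5]
tcp_rot: [-3.141, -0.004, -0.322]
contact_force: [-1.1, -0.4, 6.1]
opening: 0.762
```

```bash
python3 - <<'E'
from h import *
s,f=wgrab();save(f,"w3");print(s["eef_pos"],s["contact_force"],s["opening"])
f=r.grab_frame("scene");cv2.imwrite("pics/s3.png",cv2.resize(np.array(f["color"])[150:290,240:420,::-1],None,fx=4,fy=4))
E
```

```text
[ 455.70897199 -143.14604373   69.54472128] [-1.07902803 -0.38727164  6.11136902] 0.7619974946052587
```

View pics/w3.png

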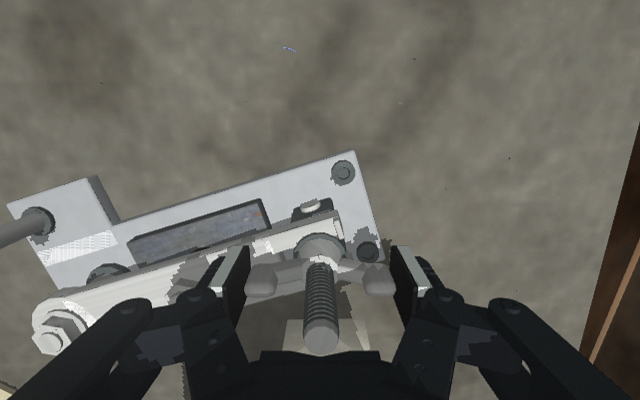

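View pics/s3.png

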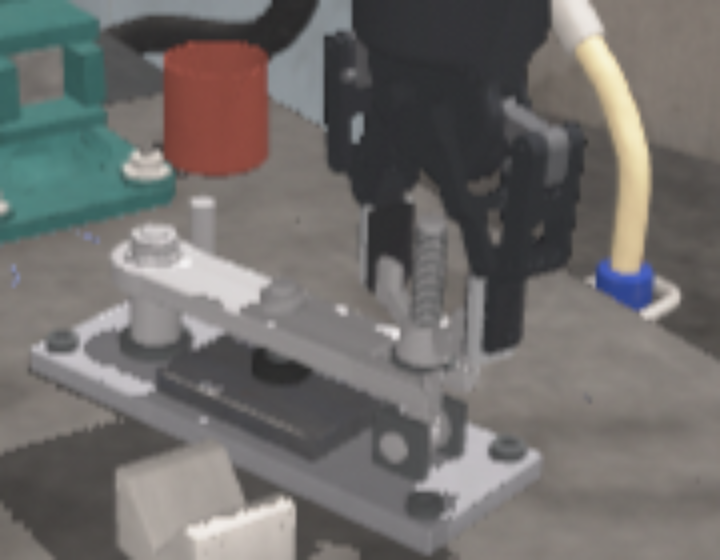

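Emit:
drive_tool(
  moves=[
    [0.5, [0, 0, 0], 0],
    [0.5, [0, 0, 0], 0],
    [0.5, [0, 0, 0], 0],
    [0.5, [0, 0, 0], 0],
  ],
)

```text
clock: 5.5
eef_pos: [455.7, -143.1, 69.7]
tcp_rot: [-3.141, -0.004, -0.322]
contact_force: [-0.8, 0.2, 1.6]
opening: 0.766
```

```bash
python3 - <<'E'
from h import *
s,f=wgrab();save(f,"w4");print(s["eef_pos"],s["contact_force"],s["opening"],s["wrist_torque"])
E
```

```text
[ 455.7322686  -143.14519679   69.73194155] [-0.79191945  0.2150431   1.59202513] 0.7656759608445597 [0.05809255 0.20820143 0.02552642]
```

View pics/w4.png

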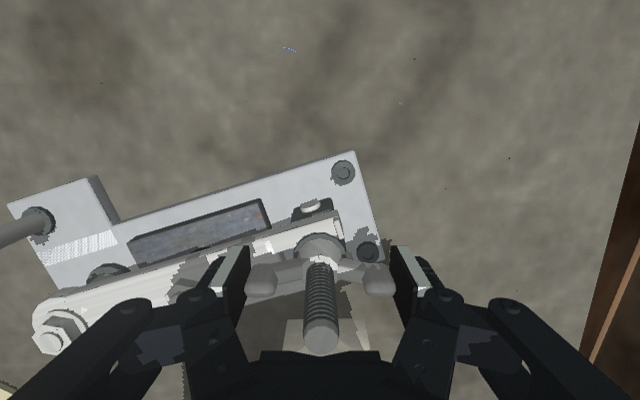

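```bash
python3 - <<'E'
from h import *
s=r.sense();f=look("wrist",["bolt_tip","nut_center","wing_tip"])
R=np.array(f["pose"])
for p in [(322,340,122),(320,276,92.5),(262,276,92.5),(380,276,92.5)]:
    w=atz(f,p[:2],p[2]); print(p,np.round(w,1), np.round(Ro.from_euler("xyz",s["tcp_rot"]).as_matrix().T@(w-s["eef_pos"]),1))
E
```

```text
wrist bolt_tip [320.1 341.1] 0.59 [ 451.9 -142.2  122. ]
wrist nut_center [318.5 276. ] 0.57 [ 453.4 -142.    82. ]
wrist wing_tip [376.9 278.8] 0.91 [ 443.6 -166.8   82. ]
(322, 340, 122) [ 452.1 -142.9  122. ] [ -3.3   1.  -52.3]
(320, 276, 92.5) [ 459.  -144.6   92.5] [  3.6   0.3 -22.8]
(262, 276, 92.5) [ 466.7 -121.5   92.5] [  3.6 -24.  -22.8]
(380, 276, 92.5) [ 451.1 -168.4   92.5] [  3.6  25.4 -22.8]
```

Emit:
drive_tool(
  moves=[
    [0.5, [0, -0.05, -0.08], -10],
    [0.5, [-0.02, -0.09, -0.17], -20],
    [0.5, [-0.04, -0.13, -0.25], -30],
    [0.5, [-0.06, -0.17, -0.34], -40],
    [0.5, [-0.1, -0.21, -0.42], -50],
    [0.5, [-0.14, -0.23, -0.5], -60],
    [0.5, [-0.14, -0.23, -0.5], -60],
  ],
)

```text
clock: 6.62
eef_pos: [454.6, -139.6, 74.6]
tcp_rot: [3.14, -0.002, 0.727]
contact_force: [-1.6, 5.8, 5.1]
opening: 0.766
```

```bash
python3 - <<'E'
from h import *
s,f=wgrab();save(f,"w5");print(s["eef_pos"],s["contact_force"],s["opening"],s["wrist_torque"])
f=r.grab_frame("scene");cv2.imwrite("pics/s5.png",cv2.resize(np.array(f["color"])[150:290,240:420,::-1],None,fx=4,fy=4))
E
```

```text
[ 454.5965152  -139.6272051    74.64576277] [-1.61850585  5.81604469  5.10496228] 0.7658509427187978 [1.30377689 0.45414033 0.01906626]
```

View pics/w5.png

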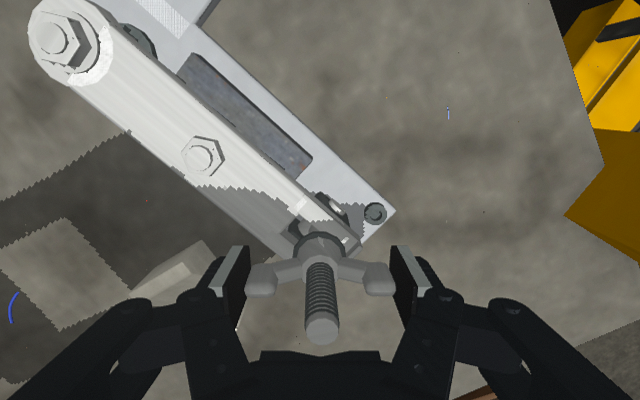

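View pics/s5.png

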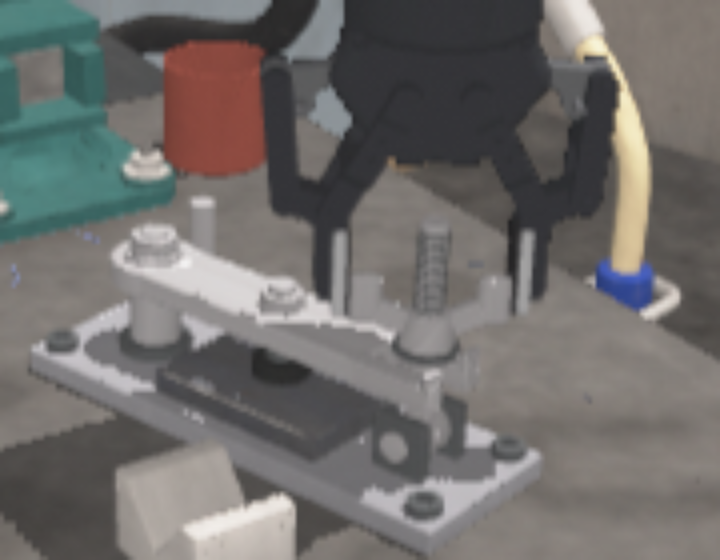

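Emit:
drive_tool(
  moves=[
    [0.5, [-0.02, -0.03, -0.08], -10],
    [0.5, [-0.05, -0.08, -0.17], -20],
    [0.5, [-0.08, -0.12, -0.25], -30],
    [0.5, [-0.12, -0.15, -0.34], -40],
    [0.5, [-0.17, -0.18, -0.42], -50],
    [0.5, [-0.22, -0.2, -0.5], -60],
    [0.5, [-0.27, -0.2, -0.58], -70],
    [0.5, [-0.32, -0.2, -0.65], -78],
    [0.5, [-0.32, -0.2, -0.65], -78],
  ],
)

```text
clock: 7.85
eef_pos: [449.7, -139.4, 81.1]
tcp_rot: [3.14, -0.001, 2.087]
contact_force: [-3.8, 5.5, 6.5]
opening: 0.764
```

```bash
python3 - <<'E'
from h import *
s,f=wgrab();save(f,"w6");print(s["eef_pos"],s["contact_force"],s["opening"],s["wrist_torque"])
f=r.grab_frame("scene");cv2.imwrite("pics/s6.png",cv2.resize(np.array(f["color"])[150:290,240:420,::-1],None,fx=4,fy=4))
E
```

```text
[ 449.746965   -139.38655496   81.06385117] [-3.80228677  5.53769168  6.46732561] 0.7639329832165185 [1.30922239 0.46224679 0.02927273]
```

View pics/s6.png

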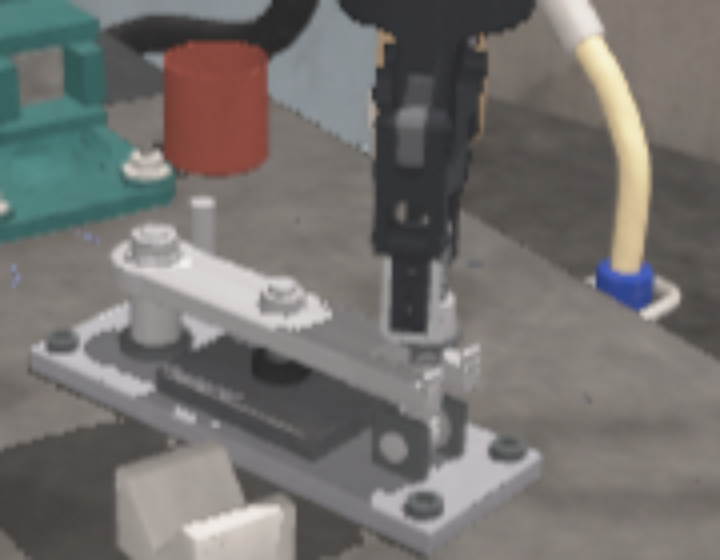

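View pics/w6.png

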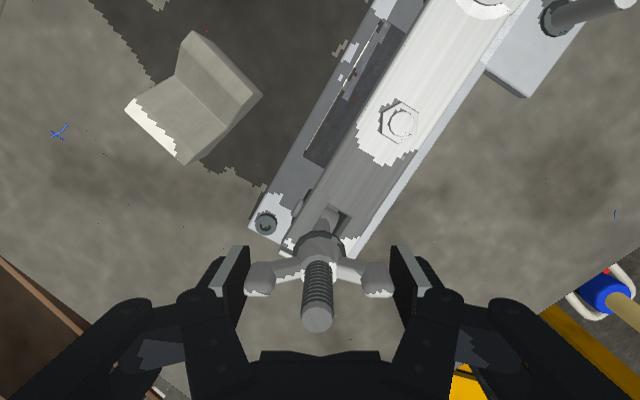

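Emit:
drive_tool(
  moves=[
    [0.2, [0, 0, 0], 0],
    [0, [0, 0, 0], 0],
    [0, [0, 0, 0], 0],
    [0, [0, 0, -2], 0],
    [0, [0, 0, -5], 0],
    [0, [0, 0, -7.5], 0],
    [0.3, [1.5, 1, -7.5], 10],
    [0.6, [3, 2, -7.5], 20],
    [1, [3.75, 2.45, -7.5], 30],
    [1, [3.75, 2.45, -7.5], 30],
    [1, [3.75, 2.45, -7.5], 30],
    [1, [3.75, 2.45, -7.5], 30],
  ],
)

```text
clock: 9.45
eef_pos: [452.6, -95.2, 156.1]
tcp_rot: [3.141, -0.002, 1.564]
contact_force: [0.2, -0.7, -0.3]
opening: -0.002
```

```bash
python3 - <<'E'
from h import *
s,f=wgrab();save(f,"w7");print(s["eef_pos"],s["tcp_rot"],s["contact_force"],s["opening"])
f=r.grab_frame("scene");cv2.imwrite("pics/s7.png",cv2.resize(np.array(f["color"])[150:290,240:420,::-1],None,fx=4,fy=4))
z=dict(Z,nut_center=93,wing_tip=93)
look("wrist",["bolt_tip","nut_center","wing_tip"],z);look("scene",["bolt_tip","nut_center","wing_tip"],z)
E
```

```text
[452.58821217 -95.19544764 156.10270673] [ 3.14100710e+00 -1.95384004e-03  1.56385390e+00] [ 0.23803805 -0.72828582 -0.31972711] -0.001737792055312293
scene bolt_tip [345.  204.9] 0.93 [ 448.4 -137.8  122. ]
scene nut_center [344.7 221.2] 0.7 [ 449.7 -137.7   93. ]
scene wing_tip [349.4 214.3] 0.55 [ 475.5 -128.4   93. ]
```

View pics/s7.png

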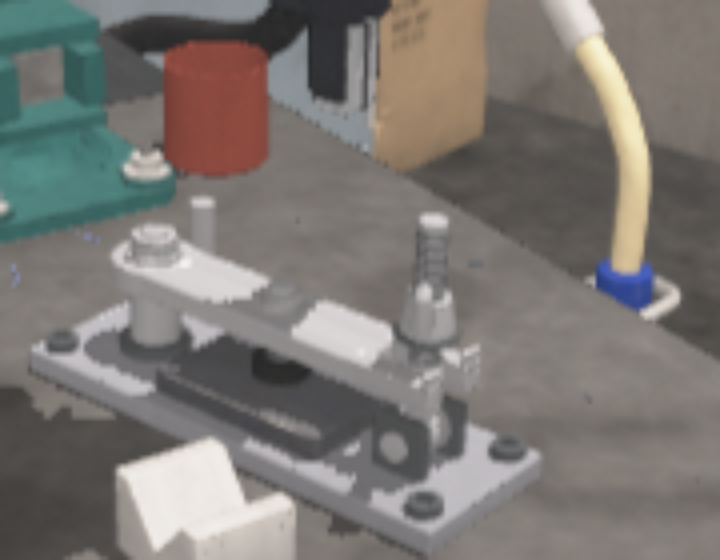

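View pics/w7.png

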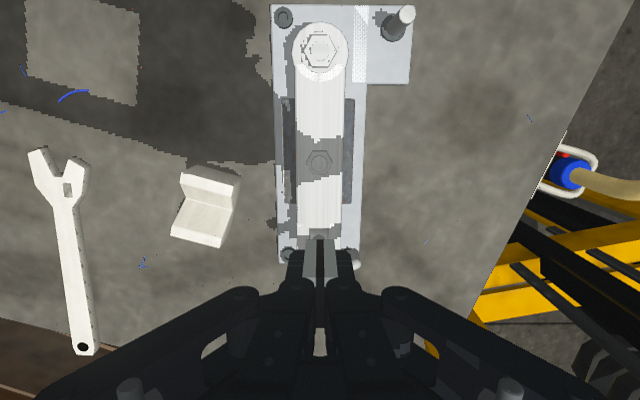

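Emit:
drive_tool(
  moves=[
    [1, [0, 0, 2.5], 0],
    [1, [0, 0, 4.9], 0],
    [1, [-2, 0, 4.9], 0],
    [1, [-2.9, 0, 4.9], 0],
    [1, [-3.7, 0, 4.9], 0],
    [1, [-4.5, 0, 5.0], 0],
    [1, [-5.3, 0, 5.2], 0],
    [1, [-6.1, 0, 5.4], 0],
    [1, [-6.9, 0, 5.8], 0],
    [1, [-7.7, 0, 6.2], 0],
    [1, [-8.5, 0, 6.7], 0],
    [1, [-9.2, 0, 7.2], 0],
  ],
)

```text
clock: 11.45
eef_pos: [451.7, -187.2, 83.5]
tcp_rot: [3.141, -0.002, 1.562]
contact_force: [0.7, -0.0, 0.2]
opening: -0.002
```

```bash
python3 - <<'E'
from h import *
s=r.sense();print(s["eef_pos"],s["tcp_rot"],s["contact_force"],s["opening"])
f=r.grab_frame("scene");cv2.imwrite("pics/s8.png",cv2.resize(np.array(f["color"])[150:290,240:420,::-1],None,fx=4,fy=4))
E
```

```text
[ 451.73423935 -187.18651113   83.50377314] [ 3.14118860e+00 -2.09733125e-03  1.56205646e+00] [ 0.67576717 -0.02161323  0.21426981] -0.0024631886449144654
```

View pics/s8.png

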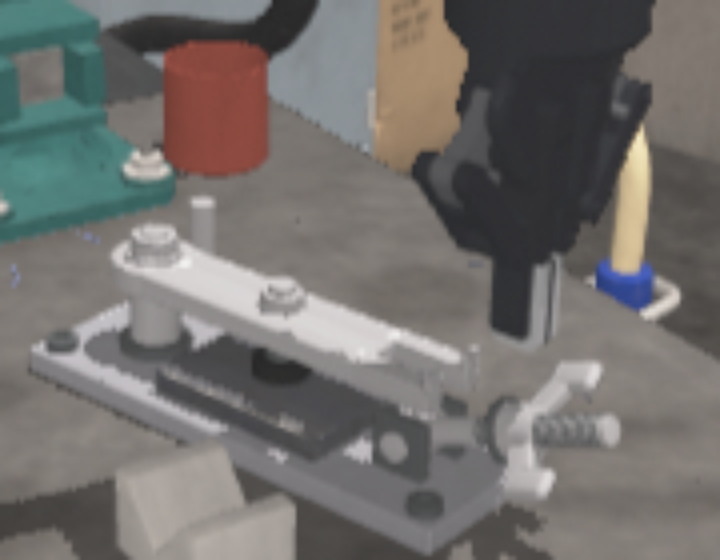

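Emit:
drive_tool(
  moves=[
    [1, [0, 0, -3.5], 0],
    [1, [0, -2.5, -3.5], 0],
    [1, [3, -4.6, -3.5], 0],
    [1, [6.5, -4.6, -3.5], 0],
    [1, [9.7, -4.6, -3.5], 0],
    [1, [9.7, -4.6, 0], 0],
    [1, [9.7, -4.6, 0], 0],
  ],
)

```text
clock: 12.38
eef_pos: [404.8, -89.6, 81.9]
tcp_rot: [-3.138, -0.003, 1.563]
contact_force: [0.1, -0.1, 0.1]
opening: 0.0
```

```bash
python3 - <<'E'
from h import *
s,f=wgrab();save(f,"w9");print(s["eef_pos"],s["tcp_rot"],s["contact_force"])
f=r.grab_frame("scene");cv2.imwrite("pics/s9.png",cv2.resize(np.array(f["color"])[150:290,240:420,::-1],None,fx=4,fy=4))
look("wrist",["post_axis","strap_end","strap_foot"]);look("top",["post_axis","strap_end"])
E
```

```text
[404.78175166 -89.60253876  81.91767888] [-3.13758660e+00 -2.85963060e-03  1.56286279e+00] [ 0.0596658  -0.14313147  0.05119477]
wrist post_axis [382.2 281.6] 0.74 [ 445.2 -124.2   52. ]
wrist post_axis [416.5  45.1] 0.64 [456.    7.9  52. ]
wrist strap_foot [402.2 187.7] 0.62 [453.6 -65.   52. ]
top post_axis [280.  209.3] 0.88 [455.8   3.9  52. ]
```

View pics/s9.png

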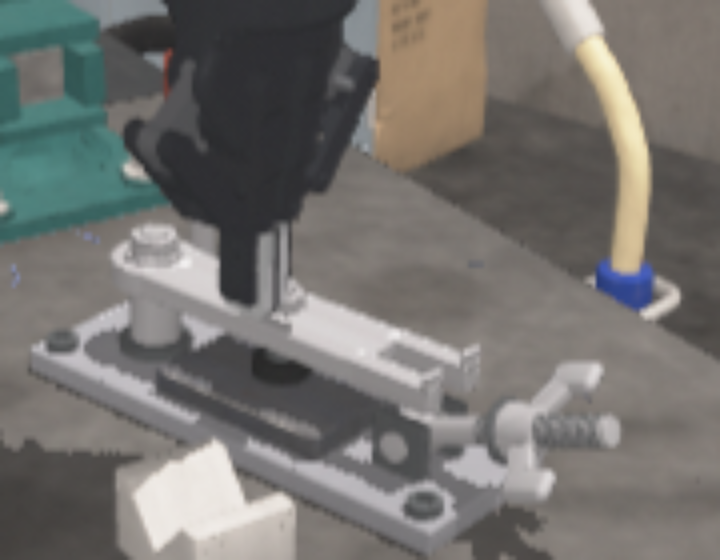

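View pics/w9.png

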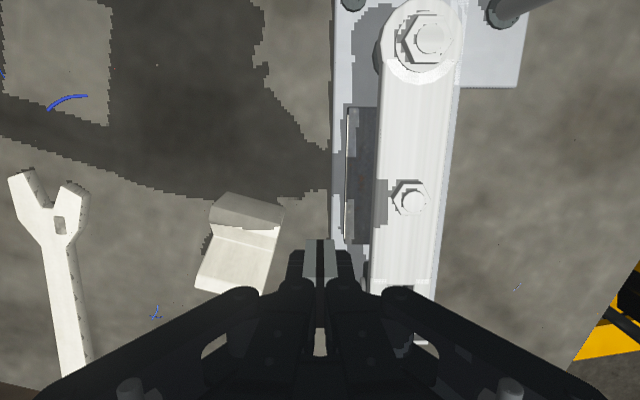

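Emit:
drive_tool(
  moves=[
    [1, [0, 0, 2], 0],
    [1, [0, 0, 4], 0],
    [1, [-0.1, 1.7, 4], 0],
    [1, [-0.5, 3.1, 4], 0],
    [1, [-0.7, 4.5, 4], 0],
    [1, [-0.6, 6.1, 4], 0],
    [1, [-0.4, 7.6, 4], 0],
    [1, [0.15, 9.1, 4], 0],
    [1, [0.85, 10.5, 4], 0],
    [1, [1.9, 11.8, 4], 0],
    [1, [3.1, 13, 4], 0],
    [1, [4.3, 13.8, 4], 0],
  ],
)

```text
clock: 14.32
eef_pos: [546.0, -47.7, 43.9]
tcp_rot: [3.141, -0.002, 1.562]
contact_force: [-1.1, -1.6, 0.0]
opening: -0.003
```

```bash
python3 - <<'E'
from h import *
s,f=wgrab();save(f,"w10");print(s["eef_pos"],s["tcp_rot"],s["contact_force"])
f=r.grab_frame("scene");cv2.imwrite("pics/s10.png",cv2.resize(np.array(f["color"])[150:290,240:420,::-1],None,fx=4,fy=4))
E
```

```text
[545.97505801 -47.738532    43.88713232] [ 3.14050629e+00 -1.77493732e-03  1.56190320e+00] [-1.12758834 -1.60397807  0.00414362]
```

View pics/s10.png

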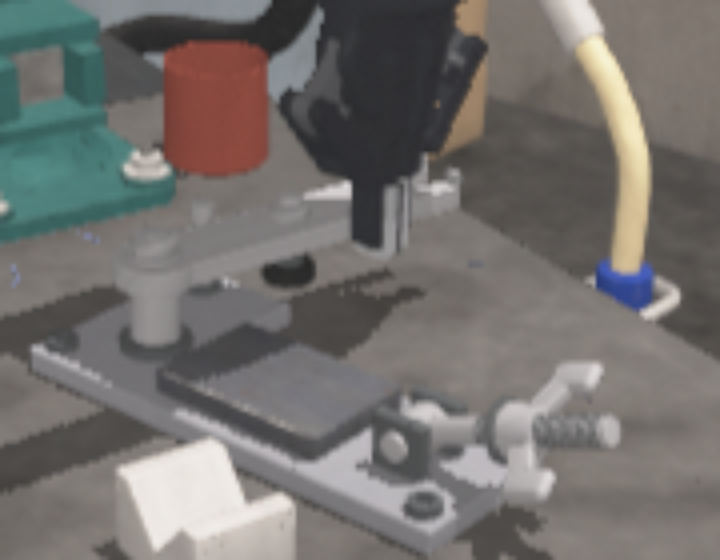

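View pics/w10.png

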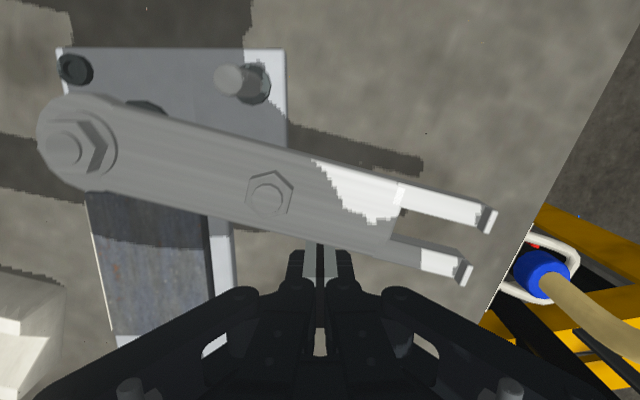

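Emit:
drive_tool(
  moves=[
    [1, [0.7, 0.3, 0], 0],
    [1, [1.3, 0.4, 0], 0],
    [1, [1.8, 0.5, 0], 0],
    [1, [2.2, 0.5, 0], 0],
    [1, [2.5, 0.5, 0], 0],
    [1, [2.7, 0.5, 0], 0],
    [1, [2.7, 0.5, 0], 0],
  ],
)

```text
clock: 15.3
eef_pos: [551.7, -21.4, 44.2]
tcp_rot: [3.139, -0.0, 1.564]
contact_force: [0.7, -8.9, 0.2]
opening: 0.002
```

```bash
python3 - <<'E'
from h import *
s,f=wgrab();save(f,"w11");print(s["eef_pos"],s["contact_force"])
E
```

```text
[551.71747747 -21.38547282  44.20597799] [ 0.7266299  -8.89973401  0.22969001]
```

View pics/w11.png

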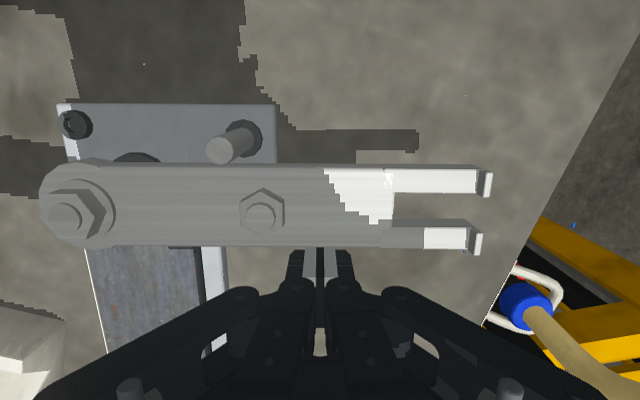

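The strap is against the pin: it lies level in the view, with 9 N of reaction force. I'll back off and lift clear.

Emit:
drive_tool(
  moves=[
    [1, [-0.8, 0, 0], 0],
    [1, [-2, 0, 0], 0],
    [1, [-2.5, 0, -3], 0],
    [1, [-2.5, 0, -8], 0],
    [1, [-4.5, -3, -12], 0],
    [1, [-7, -7, -14], 0],
    [1, [-10, -11, -14], 0],
    [1, [-13, -15, -14], 0],
    [1, [-13, -15, -14], 0],
    [1, [-13, -15, -14], 0],
  ],
)

```text
clock: 16.6
eef_pos: [400.8, -150.7, 184.0]
tcp_rot: [3.138, -0.001, 1.562]
contact_force: [0.1, 0.7, 0.7]
opening: 0.001
```

```bash
python3 - <<'E'
from h import *
s,f=wgrab();save(f,"w12");print(s["eef_pos"],s["contact_force"],s["clock"])
z=dict(Z,bolt_tip=61)
look("top",["post_axis","strap_end","plate_center","bolt_tip"],z)
f=look("scene",["post_axis","strap_end","plate_center","bolt_tip"],z)
cv2.imwrite("pics/s12.png",cv2.resize(np.array(f["color"])[150:290,240:420,::-1],None,fx=4,fy=4))
f=r.grab_frame("top");cv2.imwrite("pics/t12.png",cv2.resize(np.array(f["color"])[150:270,230:400,::-1],None,fx=4,fy=4))
E
```

```text
[ 400.83569738 -150.7250673   184.03829307] [0.09016538 0.70355212 0.65001025] 16.6
top post_axis [279.6 206.8] 0.75 [462.1   5.1  52. ]
top strap_end [277.1 150.3] 0.57 [607.5  16.2  52. ]
top plate_center [308.  213.8] 0.7 [448.5 -66.4  18. ]
scene post_axis [276.8 218.3] 0.93 [447.1   8.4  52. ]
scene strap_end [327.  193.4] 0.92 [596.  11.  52.]
scene plate_center [310.4 245.9] 0.57 [456.2 -62.7  18. ]
scene bolt_tip [392.2 256.5] 0.74 [ 452.8 -226.7   61. ]
```

View pics/s12.png

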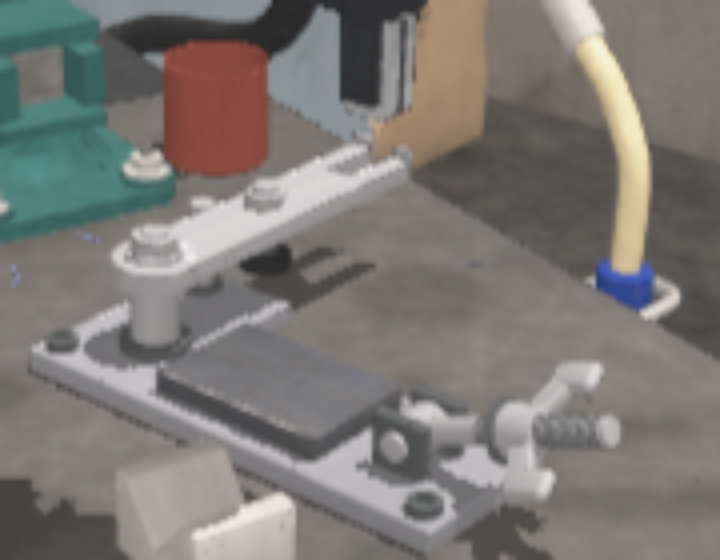

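View pics/t12.png

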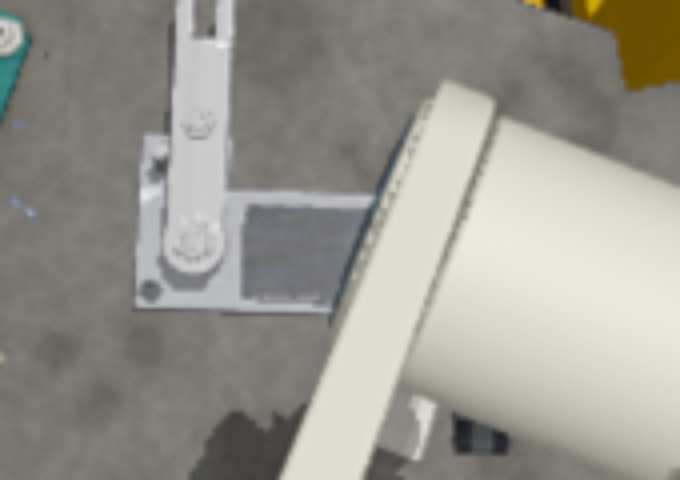

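View pics/w12.png

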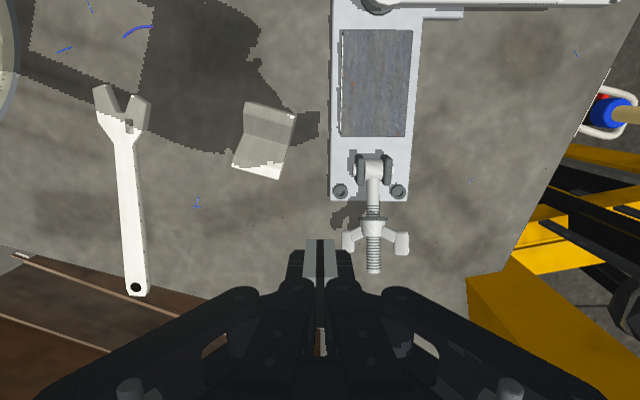

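```bash
python3 -c "
from rig import r
print(r.sign_off())"
```

```text
the job is handed in; nothing more can be done
None
```

The clamp is open and the plate is free to lift out. I handed the job in at about 17 s of the 64 s allowed; no verdict was reported.

- **Wing nut:** I gripped it across the wing tips and turned it about 138° (2.4 rad) anticlockwise. The pictures showed the washer above the lips before I moved the bolt.
- **Eyebolt:** I pushed it outward with the closed fingertips until it dropped to its stop. The network placed its tip at y ≈ -227 mm, about 86 mm out from its upright position. A full swing to the stop would be about 89 mm.
- **Strap:** I pushed it round with the closed fingers until the stop pin pushed back with about 9 N. In the scene view it points along the clamp's +x, with the end about (149, 3) mm from the post.
- **Plate:** It still lies square on the base and nothing touched it.
- **Gripper:** It is clear of everything at z ≈ 184 mm, with under 1 N of measured force.

The network's plate readings scatter by 5 to 15 mm: before (451,-61) and (446,-74), after (448,-66) and (456,-63). They alone can't confirm the 12 mm limit, so I rely on the pictures for that. The top camera's post and strap-end readings also differed from the other cameras by up to about 15 mm. At the end the arm hid the eyebolt from the top camera, so I checked it in the scene and wrist views.

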